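Roll the lens ring up to its seat and close the catch

TASK

With the fingertips, push the red-rimmed lens ring up the sloping gutter until it drops into its seat against the blue stop, so that it does not roll back; then push the yellow-topped catch fully home behind it. Do not lift the ring out of the gutter, and leave everything else on the bench where it stands.

Things in the scene. Friction and masses are not known exactly. Their poses are not given: they have to be found in the camera images.
- gutter: Straight aluminium gutter, 42 mm wide, sloping 7 degrees, fixed on a grey base plate (300 x 100 mm). Frame: x uphill along it, y across, z square to its floor (the floor is z = 0); origin on the floor under the waiting red ring's centre, 24 mm above the bench. Floor from x = -50 to 150 mm; walls 12 mm high. A 5 mm high cross lip at x = -23 to -15 mm keeps the waiting ring from rolling out.
- seat (a point): Where the red ring's centre is when seated: x = 165, z = 21 mm in the gutter's frame. At x = 150 mm the gutter's floor drops 4 mm over an edge into a short black seat that dips to a blue upright stop (face at x = 190 mm, top 48 mm above the floor plane). The edge keeps the seated ring from rolling back.
- red_ring: Mounted lens in a red-rimmed round cell, a disc 50 mm in diameter and 30 mm thick, about 0.14 kg, standing on its rim in the gutter so that it rolls along it (axle across the gutter); free to roll, it runs back downhill to the lip. Origin at its centre; y is its axle, and its x and z turn as it rolls.
- catch (a joint): Sliding catch that closes the gutter behind the seated ring: 0 to 6 mm at the start (open, out of the gutter), 0.030 m fully home (end of travel). It moves along the gutter's +y, needs about 1.5 N, and stays where it is left. Closed too early, it bars the way to the ring.
- catch_knob (a point): Centre of the catch's upright round knob, 14 to 16 mm in diameter, yellow top, standing from 22 mm below this point to 10 mm above it. Catch open: at x = 134, y = -70, z = 38 mm in the gutter's frame; nothing stands within 60 mm beyond it on the outer (-y) side. A black guide, up to 14 mm above the gutter's floor plane, lies under it from y = -21 to -95 mm.
- blue_ring: Like the red ring but blue-rimmed, lying flat on the bench beside the gutter: 50 mm in diameter, 30 mm high; origin under it. Leave it alone.
- post_holder: Black upright post holder, 25 mm in diameter, 50 mm tall, on the bench beside the gutter; origin under it. Leave it alone.
- hex_driver: Driver with an orange handle, 160 mm long, lying on the bench; origin under its middle. Leave it alone.
- lens_mount: Round black lens mount on a black post with a 55 mm square foot, 150 mm tall over all; origin under its foot. Leave it alone.
- laser_module: Red block with a black barrel on a black post with a 55 mm square foot, 135 mm tall over all; origin under its foot. Leave it alone.
- screw_tray: Blue open tray with four compartments of screws, 100 x 120 mm, 30 mm high; origin under it. Leave it alone.
- cleaner: White plastic bottle with a blue cap, 50 mm in diameter, 120 mm tall; origin under it. Leave it alone.
There are look-alikes about, which are no part of the job. What is meant by the red_ring is not purple or turquoise, and is the smaller of those in its own colour.

How it is judged:
By the outcome, as a careful person would: the job done as asked, in the order asked, and still so for the second after the job is handed in, with the robot touching nothing.
It also fails if it takes over 48 s, if anything falls off the work surface, if the arm or the gripper's body presses on something with over 40 N, if the wrist force passes 120 N, or if a joint passes its speed limit or range.

ROBOT

A 6-joint arm with a two-finger parallel gripper is mounted at the origin on the work surface. World frame = base frame: x ahead of the robot, y to its left, z up, the work surface at z = 0. Lengths are in mm, angles in rad, forces in N, time in s.
With the tool pointing down it reaches from about 325 to 850 mm from the base axis. Payload 15.5 kg.
Tool frame: the origin (TCP) lies where the fingers leave the gripper's body, on its centre line; the fingertips stand 78 mm ahead of it and the grasp point (between the pads) lies 60 mm ahead of it (tcp_to_tips is the distance from the TCP to the fingertips, in mm); y points along the fingers, x is the direction in which the jaws open and shut, and the axes are right-handed (so a half turn about y gives the same grasp; the last joint's range is limited). The gripper opens to 91 mm and grips with 3 to 60 N. Pads are 32 mm wide; open, the fingers measure 118 mm over their backs; the gripper's body (76 mm by 178 mm) begins 60 mm behind the grasp point.
Start: joints at [1.069, 0.494, 1.345, -0, 1.302, -0.096], TCP at [247.291, 573.998, 292.215] pointing down, gripper open.
Joint ranges: [-2.91, 2.91], [-0.82, 2.16], [0.22, 2.67], [-1.22, 4.37], [0.12, 2.79], [-3.08, 3.08]. Speed limits (rad/s): [1.89, 1.89, 2.57, 3.01, 3.01, 3.01].

INTERFACE

Orientations are given as a unit quaternion [w, x, y, z].
In Python, from rig import * gives the robot as it stands. The module is installed in compiled form; this text tells all that it offers.
- The arm moves only by the tool arm_command, never from a script. Its argument "rows" is one flat list of numbers, 7 for each row, row after row: the opening, from 0 (shut) to 1 (fully open), then the shift along the tool's x, y, z in m, then the turn, a rotation vector about the tool's x, y, z in degrees. In form: [jaw, tx, ty, tz, rx, ry, rz, jaw, tx, ty, tz, rx, ry, rz, ...]. A call has 1 to 10 rows; each row shifts and turns the commanded pose from where the row before left it, along the tool's axes as they then stand; what a row does not reach is not made up. A row lasts 1/8 s, in which the tool goes at most 62.5 mm and 10.7 degrees, less where a joint would pass 70% of its speed; a pose out of reach is approached as far as the arm can. A call with a gripper value outside its range is refused whole. The fingers move at their own pace and stop on an object; "newtons" is the grip in N (left out, the last holds). Time passes only in rows, so rows that do not move let the fingers close. It gives the time, the measured TCP pose, the force and the opening at its end, in the units of the state.
- read_state(): the state, without advancing time (a new reading comes with each control period).
- capture(name): name is "side" or "top" or "wrist"; returns (picture, depth): 384x512x3 uint8, red, green, blue; 384x512 float32, mm along the optical axis (not along the pixel's ray), 0 where there is no reading.
- camera_info(name): a dict with "fx", "fy", "cx", "cy" (pixels), "dist" ([k1, k2, p1, p2, k3] as OpenCV has them; the pictures are not rectified), "R" (3x3) and "t" (3): a world point X has camera coordinates R X + t. Camera axes: x right, y down, z forward; pixel columns grow to the right and rows downward; lengths in mm; the calibration is good to about 2 mm. A picture is of the moment at which its call begins: read the wrist's pose just before it. camera_info takes no time and is no camera call; for the wrist camera it gives the pose at the moment of the call.
- close_job(): hands the job in, once; it reports no verdict.
The state is a dict: "time": time; "joint_pos": joint angles; "joint_velocities": joint speeds; "effort": joint torques, N m; "eef_pos": TCP position; "eef_rot": TCP orientation; "force": force on the tool from outside, world axes, zero at the start; "ft_torque": the same for the moment, N m; "gripper_width": finger opening in mm.
Only numpy, scipy, OpenCV 4.12 (cv2) and the standard library are available. Lean on these libraries where they do the work, as an engineer would, in place of code of your own. Each camera call takes 0.05 s, during which the arm holds its last target.

## Working session

There is one attempt and no reset: what is moved stays moved. The work goes in short steps, Python scripts to look and compute and a tool call to move; the robot and the scene stay as the last step left them, time stands still between calls to the robot, and variables do not carry over. Pictures are saved under pics/ and viewed, and the job is handed in when it is done.

Besides the shell and the picture viewer there is one more tool, called after "Emit:" by a JSON object that holds its "op" and its "data", one argument or row to a line. arm_command: Moves the arm, as the interface text tells. Its arguments: {"type":"object","properties":{"rows":{"type":"array"},"newtons":{"type":"number"}},"required":["rows"]}

```bash
mkdir -p pics; cat > h.py <<'E'
from rig import *
import numpy as np, cv2
def snap(n,f):
    p,d=capture(n); cv2.imwrite(f'pics/{f}.png',p[:,:,::-1]); np.save(f'pics/{f}_d.npy',d); return p,d
def crop(f,u0,u1,v0,v1,k,out):
    im=cv2.imread(f'pics/{f}.png')[v0:v1,u0:u1]; cv2.imwrite(f'pics/{out}.png',cv2.resize(im,None,fx=k,fy=k,interpolation=cv2.INTER_CUBIC))
def world(ci,u,v,z):
    K=np.array([[ci['fx'],0,ci['cx']],[0,ci['fy'],ci['cy']],[0,0,1.]])
    p=cv2.undistortPoints(np.array([[[u,v]]],float),K,np.array(ci['dist'],float))[0,0]
    return np.array(ci['R']).T@(np.array([p[0]*z,p[1]*z,z])-np.array(ci['t']))
E
python3 - <<'E'
from h import *
s=read_state(); print(s)
for n in ('top','side','wrist'):
    snap(n,n+'0')
E
```

```text
{'time': 0.0, 'joint_pos': array([ 1.06847690e+00,  4.94192998e-01,  1.34612215e+00,  2.84562616e-05,
        1.30249768e+00, -9.54937050e-02]), 'joint_velocities': array([-9.45370180e-04, -3.68130383e-04,  9.04763543e-04,  1.65240519e-03,
       -1.21263295e-03,  2.58960939e-05]), 'effort': array([-3.30846487e-03, -8.78811550e+01, -3.81858301e+01,  7.04639498e-02,
        5.33178833e-02, -1.14330414e-04]), 'eef_pos': array([247.16130616, 573.74798707, 291.63514809]), 'eef_rot': array([-0.59050616,  0.59089239,  0.38829674, -0.38906849]), 'force': array([-0.66259073,  0.05564012,  0.49441546]), 'ft_torque': array([-0.06750625,  0.01128937,  0.04929928]), 'gripper_width': 91.26365587376061}
```

View pics/top0.png

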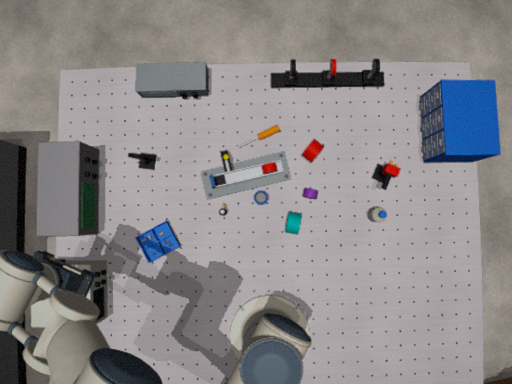

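View pics/side0.png

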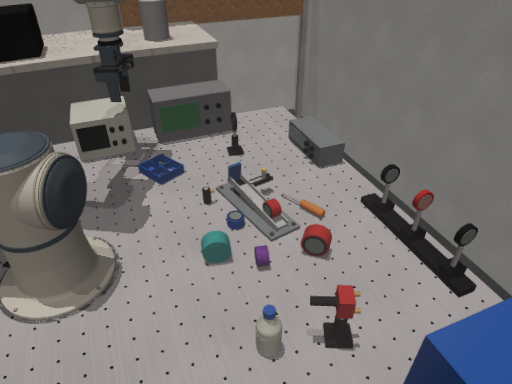

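View pics/wrist0.png

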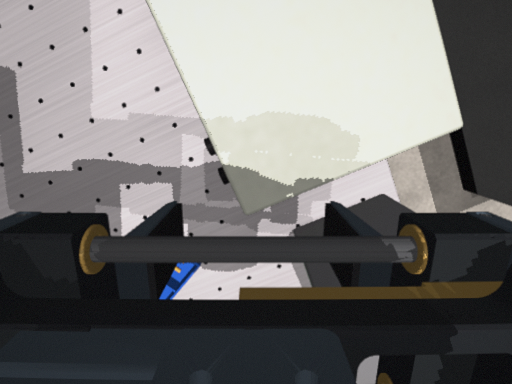

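```bash
python3 - <<'E'
from h import *
crop('top0',190,340,120,220,5,'c1'); crop('side0',190,350,150,270,5,'c2')
ci=camera_info('top'); print(ci)
d=np.load('pics/top0_d.npy')
for u,v in [(269,169),(227,156),(212,181),(240,140),(313,150),(273,366)]: print(u,v,d[v,u],world(ci,u,v,d[v,u]).round(1))
E
```

```text
{'fx': 426.3120726917148, 'fy': 426.3120726917148, 'cx': 258.8489681721603, 'cy': 187.72257253899798, 'dist': array([-0.09742629,  0.        ,  0.        ,  0.        ,  0.        ]), 'R': array([[-0.01759438, -0.99978679, -0.01080841],
       [-0.99729349,  0.01832028, -0.0712044 ],
       [ 0.07138724,  0.00952636, -0.99740318]]), 't': array([  37.68786391,  499.58992769, 1438.81013154])}
269 169 1404.8418 [557.4  -6.4  73.9]
227 156 1392.1788 [600.8 130.3  91. ]
212 181 1379.3119 [519.  179.3  98.5]
240 140 1487.5029 [669.8  91.8  -0. ]
313 150 1408.3965 [ 618.2 -153.3   73.3]
273 366 1078.3068 [ 14.7  -2.9 362.5]
```

View pics/c1.png

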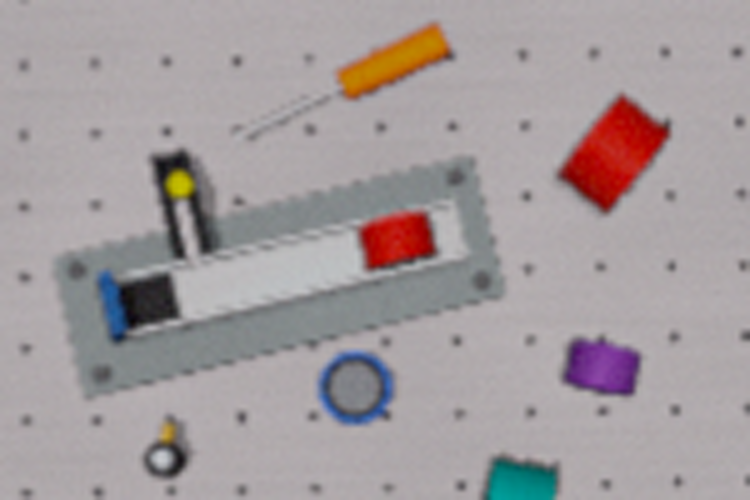

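View pics/c2.png

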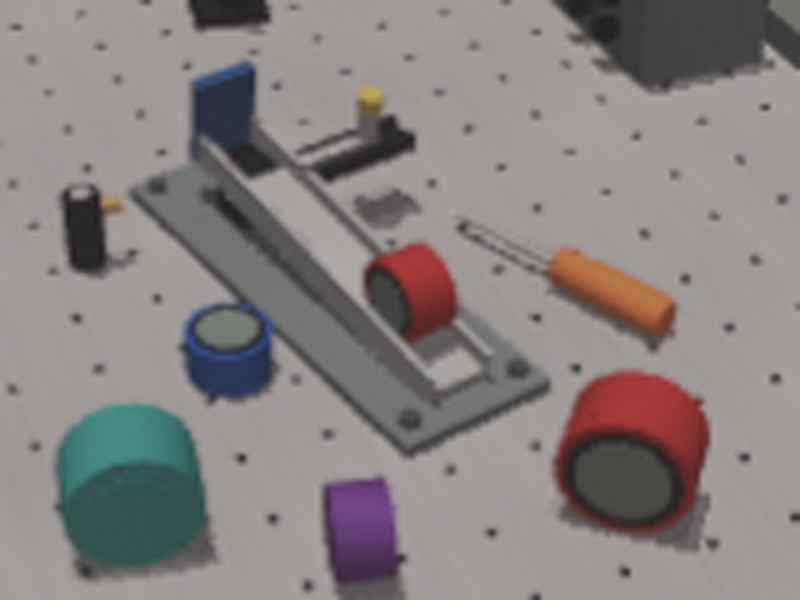

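```bash
cat >> h.py <<'E'
def cloud(n,f):
    ci=camera_info(n); d=np.load(f'pics/{f}_d.npy'); im=cv2.imread(f'pics/{f}.png')
    K=np.array([[ci['fx'],0,ci['cx']],[0,ci['fy'],ci['cy']],[0,0,1.]])
    v,u=np.mgrid[0:384,0:512]; p=cv2.undistortPoints(np.dstack([u,v]).reshape(-1,1,2).astype(float),K,np.array(ci['dist'],float)).reshape(384,512,2)
    P=np.dstack([p[...,0]*d,p[...,1]*d,d]); W=(P-np.array(ci['t']))@np.array(ci['R'])
    return W,cv2.cvtColor(im,cv2.COLOR_BGR2HSV),im,d
E
python3 - <<'E'
from h import *
for n in('top','side'):
    W,H,im,d=cloud(n,n+'0')
    box=(W[...,0]>430)&(W[...,0]<680)&(W[...,1]>-60)&(W[...,1]<220)&(d>0)
    h,s,v=H[...,0],H[...,1],H[...,2]
    for nm,m in (('red',((h<8)|(h>172))&(s>150)),('yel',(h>22)&(h<35)&(s>150)),('blue',(h>100)&(h<125)&(s>120))):
        m=m&box&(W[...,2]>25); Q=W[m]
        print(n,nm,m.sum(),np.median(Q,0).round(1),Q.min(0).round(1),Q.max(0).round(1))
        if nm!='yel':
            c,sz,a=cv2.minAreaRect(Q[:,:2].astype(np.float32)); print(c,sz,a)
E
```

```text
top red 115 [563.8  -6.4  70.1] [545.9 -30.1  53.5] [579.   16.6  79.3]
(563.7789306640625, -6.453403472900391) (27.918663024902344, 44.063438415527344) 13.008997917175293
top yel 29 [600.6 136.6  88.1] [435.8 129.3  41.9] [613.  149.9  94. ]
top blue 93 [502.9 174.2  39. ] [444.    1.5  26.3] [542.1 186.5 105.2]
(492.6708679199219, 96.15778350830078) (199.55963134765625, 45.275997161865234) 70.68272399902344
side red 128 [564.7 -22.7  68.7] [545.8 -36.2  49.1] [580.4   3.1  74.8]
(563.19677734375, -17.38500213623047) (29.61027717590332, 35.24707794189453) 17.020217895507812
  return _methods._mean(a, axis=axis, dtype=dtype,
  ret = um.true_divide(
Traceback (most recent call last):
ValueError: zero-size array to reduction operation minimum which has no identity
```

```bash
cat >> h.py <<'E'
from scipy.spatial.transform import Rotation as Ro
def Rt(s): q=s['eef_rot']; return Ro.from_quat([q[1],q[2],q[3],q[0]])
def Rg(a,sign=1):
    a=np.radians(a); t=np.radians(7); s,c=np.sin(a),np.cos(a)
    up=np.array([0,0,1.]); hx=np.array([-s,c,0]); gx=np.cos(t)*hx+np.sin(t)*up; gz=np.cos(t)*up-np.sin(t)*hx; gy=np.cross(gz,gx)
    return gx,gy,gz
def Rtool(a,sign):
    gx,gy,gz=Rg(a); return Ro.from_matrix(np.c_[sign*gx,-gz,sign*gy])
def plan(T,Rtarget=None):
    s=read_state(); R=Rt(s); print('t',s['time'],'tcp',s['eef_pos'].round(2),'F',s['force'].round(2))
    print('shift tool mm',R.inv().apply(np.array(T)-s['eef_pos']).round(2))
    if Rtarget is not None: print('rotvec tool deg',np.degrees((R.inv()*Rtarget).as_rotvec()).round(2), ' shift after rot', Rtarget.inv().apply(np.array(T)-s['eef_pos']).round(2))
E
python3 - <<'E'
from h import *
s=read_state(); print(Rt(s).as_matrix().round(3))
for sg in (1,-1): plan([540,80,330],Rtool(13.5,sg))
ci=camera_info('wrist'); R=np.array(ci['R']); C=-R.T@np.array(ci['t']); print('cam in tool',Rt(s).inv().apply(C-s['eef_pos']),'axes',Rt(s).inv().apply(R).round(2), ci['fx'])
E
```

```text
[[ 0.396 -0.    -0.918]
 [ 0.918 -0.001  0.396]
 [-0.001 -1.     0.   ]]
t 0.15 tcp [247.18 573.8  291.78] F [0.14 0.14 0.86]
shift tool mm [-337.67  -37.95 -464.31]
rotvec tool deg [  2.23 -36.76  -6.81]  shift after rot [-539.77 -104.78 -169.46]
t 0.15 tcp [247.18 573.8  291.78] F [0.14 0.14 0.86]
shift tool mm [-337.67  -37.95 -464.31]
rotvec tool deg [  8.81 142.96   2.88]  shift after rot [ 539.77 -104.78  169.46]
cam in tool [ -1.76983127 -91.79614541  68.8801933 ] axes [[ 1.    0.   -0.  ]
 [-0.   -0.24 -0.97]
 [-0.    0.97 -0.24]] 279.94178258064443
```

Emit:
{"op": "arm_command", "data": {
  "rows": [1,-0.034,-0.004,-0.046,0,-3.7,0,1,-0.031,-0.004,-0.048,0,-3.7,0,1,-0.028,-0.004,-0.05,0,-3.7,0,1,-0.025,-0.004,-0.052,0,-3.7,0,1,-0.022,-0.004,-0.054,0,-3.7,0,1,-0.018,-0.004,-0.055,0,-3.7,0,1,-0.015,-0.004,-0.056,0,-3.7,0,1,-0.011,-0.004,-0.057,0,-3.7,0,1,-0.008,-0.004,-0.057,0,-3.7,0,1,-0.004,-0.004,-0.057,0,-3.7,0]
}}

```text
time: 1.4
eef_pos: [729.6, 329.8, 332.2]
eef_rot: [0.437, -0.436, -0.556, 0.556]
force: [0.4, 0.1, -0.1]
gripper_width: 91.4
```

```bash
python3 - <<'E'
from h import *
plan([540,80,330],Rtool(13.5,1))
E
```

```text
t 1.4 tcp [729.6  329.8  332.22] F [ 0.44  0.15 -0.14]
shift tool mm [-197.52    2.29  243.58]
rotvec tool deg [-0.03  0.26 -7.01]  shift after rot [-197.43  -22.    242.67]
```

Emit:
{"op": "arm_command", "data": {
  "rows": [1,-0.033,0,0.0405,0,0,0,1,-0.033,0,0.0405,0,0,0,1,-0.033,0,0.0405,0,0,0,1,-0.033,0,0.0405,0,0,0,1,-0.033,0,0.0405,0,0,0,1,-0.033,0,0.0405,0,0,-7,1,0,0,0,0,0,0]
}}

```text
time: 2.28
eef_pos: [537.0, 77.5, 332.3]
eef_rot: [-0.472, 0.403, 0.581, -0.527]
force: [0.5, 0.2, 0.5]
gripper_width: 91.4
```

```bash
python3 - <<'E'
from h import *
plan([540,80,330],Rtool(13.5,1))
snap('wrist','w1')
ci=camera_info('wrist'); np.save('pics/w1_ci.npy',ci,allow_pickle=True)
E
```

```text
t 2.275 tcp [537.04  77.51 332.32] F [0.51 0.21 0.48]
shift tool mm [ 1.44  2.51 -3.46]
rotvec tool deg [-0.04 -0.09  0.09]  shift after rot [ 1.44  2.51 -3.46]
```

View pics/w1.png

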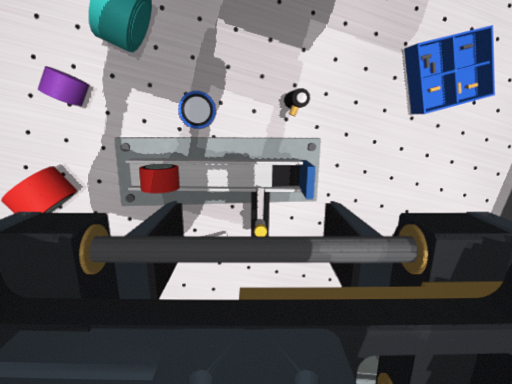

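```bash
python3 - <<'E'
from h import *
crop('w1',110,330,125,245,3.6,'c3')
W,H,im,d=cloud('wrist','w1')
R=np.array(Rg(13.5)); 
h,s,v=H[...,0],H[...,1],H[...,2]
O=np.array([563,-4,24.])
G=(W-O)@R.T
u,vv=np.meshgrid(np.arange(512),np.arange(384))
for nm,m in (('red',((h<8)|(h>172))&(s>150)&(u>130)&(u<190)&(vv>150)&(vv<205)),('yel',(h>20)&(h<35)&(s>150)&(abs(u-260)<15)&(abs(vv-231)<15)),('blue',(h>100)&(h<125)&(s>120)&(u>290)&(u<325)&(vv>150)&(vv<210))):
    m=m&(d>0); Q=G[m]; print(nm,m.sum(),np.median(Q,0).round(1),'\n',np.percentile(Q,[2,25,50,75,98],axis=0).round(1).tolist(), np.median(W[m],0).round(1))
for p in [(140,165),(225,175),(280,160),(250,190),(150,145),(290,145),(150,200),(300,198),(225,163),(225,187)]: print(p,G[p[1],p[0]].round(1))
E
```

```text
red 897 [ 5.1  0.2 46.1] 
 [[-19.8, -14.7, 28.6], [-6.5, -7.5, 41.7], [5.1, 0.2, 46.1], [15.3, 7.8, 48.5], [22.7, 14.0, 50.1]] [563.2  -4.7  70.2]
yel 136 [131.2 -66.3  47.8] 
 [[123.5, -87.5, 13.0], [127.3, -70.3, 47.1], [131.2, -66.3, 47.8], [135.1, -63.2, 48.6], [139.1, 39.8, 308.1]] [598.5 132.7  87.6]
blue 466 [189.8  -1.3  46. ] 
 [[188.6, -21.7, -8.4], [189.0, -11.4, 23.1], [189.8, -1.3, 46.0], [193.6, 8.7, 47.5], [197.3, 17.7, 48.7]] [521.3 176.9  92.9]
(140, 165) [-36.5  11.4  -0.4]
(225, 175) [82.7 -2.9  0.6]
(280, 160) [159.9  18.   -1.4]
(250, 190) [118.  -22.1  10.7]
(150, 145) [-23.9  38.3 -11.3]
(290, 145) [177.9  35.6 -36.8]
(150, 200) [-30.4 -42.4  -9.3]
(300, 198) [196.4 -47.7 -37.6]
(225, 163) [84.3 16.  12.2]
(225, 187) [ 82.8 -19.1   5.4]
```

View pics/c3.png

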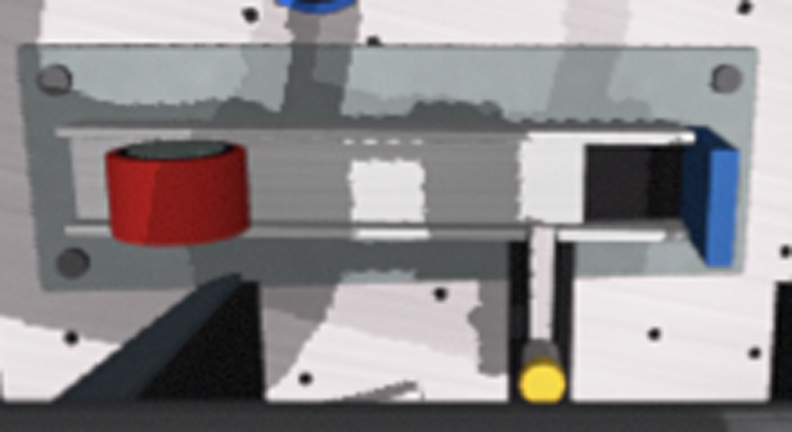

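```bash
cat >> h.py <<'E'
A=13.2; O=np.array([563,-4,24.])
def tip(x,y,z):
    gx,gy,gz=Rg(A); return O+x*gx+y*gy+(z+78)*gz
def where():
    s=read_state(); print('tips in gutter',(np.array(Rg(A))@(s['eef_pos']-O)-[0,0,78]).round(2), 'F gutter',(np.array(Rg(A))@s['force']).round(2),'t',s['time'])
E
python3 - <<'E'
from h import *
where(); plan(tip(-52,-0.5,75),Rtool(A,1))
E
```

```text
tips in gutter [123.39   5.27 217.58] F gutter [-0.63 -0.51 -0.32] t 2.325
t 2.325 tcp [538.13  78.97 332.41] F [ 0.64 -0.45 -0.4 ]
shift tool mm [-175.43  142.56   -4.99]
rotvec tool deg [-0.04  0.29  0.  ]  shift after rot [-175.39  142.58   -5.77]
```

```bash
python3 - <<'E'
from h import *
where()
snap('wrist','w2'); where()
W,H,im,d=cloud('wrist','w2')
from scipy.optimize import least_squares
R=np.array(Rg(A)); G=(W-O)@R.T
h,s,v=H[...,0],H[...,1],H[...,2]
u,vv=np.meshgrid(np.arange(512),np.arange(384))
r=((h<8)|(h>172))&(s>150)&(u>125)&(u<195)&(vv>150)&(vv<210)
Q=G[r]; q=Q[(Q[:,2]>30)]
f=least_squares(lambda p:np.hypot(q[:,0]-p[0],q[:,2]-p[1])-25,[0,25],loss='soft_l1'); print('ring c',f.x, np.percentile(Q[:,1],[1,99]))
y=(h>20)&(h<35)&(s>150)&(abs(u-260)<15)&(abs(vv-231)<15)&(G[...,2]>43)&(G[...,2]<54)
print('yel',y.sum(),G[y].min(0),G[y].max(0),np.median(G[y],0))
b=(h>100)&(h<125)&(s>120)&(u>290)&(u<325)&(vv>150)&(vv<210)
F=G[b&(G[...,2]<42)&(G[...,2]>5)]; T=G[b&(G[...,2]>45)]
k=np.polyfit(F[:,1],F[:,0],1); print('face x',k, 'top y',np.percentile(T[:,1],[1,99]),np.median(T[:,2]))
E
```

```text
tips in gutter [123.39   5.27 217.58] F gutter [-0.63 -0.51 -0.32] t 2.325
tips in gutter [124.4    4.44 217.39] F gutter [ 0.28 -0.32 -0.34] t 2.375
ring c [-1.74300304 24.22261729] [-14.15695775  14.85613744]
yel 118 [124.72032354 -73.96193538  43.4679759 ] [139.09635387 -58.97624675  49.76608766] [132.48667425 -66.10205059  47.87899674]
face x [6.6510989e-02 1.8948606e+02] top y [-21.57927464  19.157647  ] 47.43005617794319
```

Emit:
{"op": "arm_command", "data": {
  "rows": [0,-0.044,0,-0.001,0,0.3,0,0,-0.044,0.012,-0.001,0,0,0,0,-0.044,0.03,-0.001,0,0,0,0,-0.044,0.05,-0.002,0,0,0,0,0,0.05,0,0,0,0,0,0,0,0,0,0,0,0,0,0,0,0,0,0]
}}

```text
time: 3.25
eef_pos: [580.5, -68.1, 174.7]
eef_rot: [-0.47, 0.403, 0.581, -0.528]
force: [-0.2, 0.9, 0.4]
gripper_width: 24.4
```

```bash
python3 - <<'E'
from h import *
where(); plan(tip(-52,-0.5,16),Rtool(A,1)); print(read_state()['gripper_width'])
snap('wrist','w3');snap('side','s3'); crop('s3',150,350,90,270,4,'c4')
E
```

```text
tips in gutter [-47.56  -2.38  79.69] F gutter [ 0.99 -0.02  0.25] t 3.25
t 3.25 tcp [580.49 -68.13 174.72] F [-0.2   0.93  0.37]
shift tool mm [-4.37 63.7   1.91]
rotvec tool deg [ 0.    0.29 -0.05]  shift after rot [-4.44 63.69  1.88]
24.390227363956598
```

View pics/w3.png

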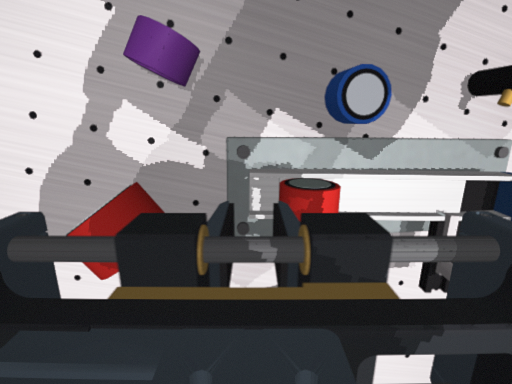

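View pics/c4.png

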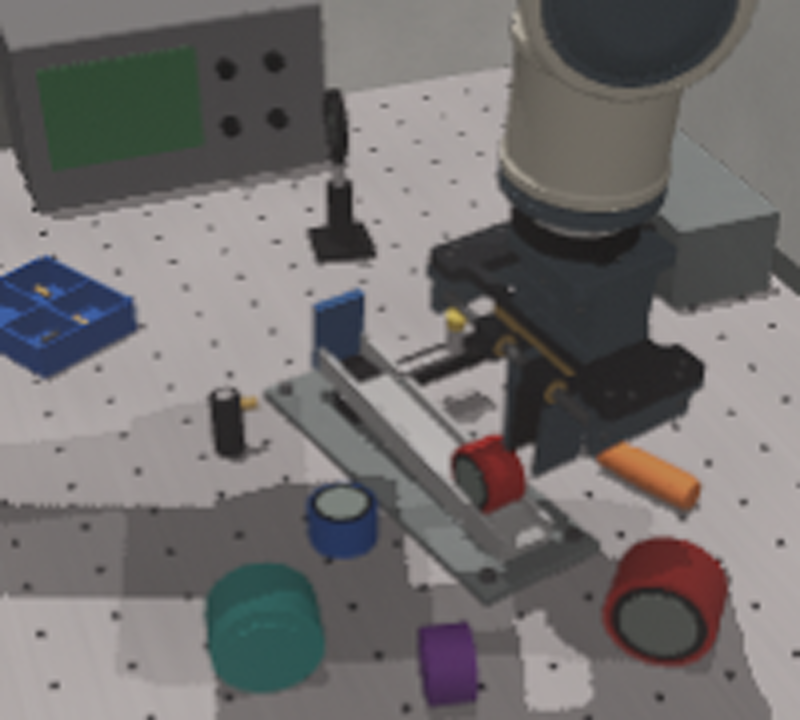

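Emit:
{"op": "arm_command", "data": {
  "rows": [0,-0.004,0,0.002,0,0.3,0,0,0,0.02,0,0,0,0,0,0,0.02,0,0,0,0,0,0,0.02,0,0,0,0,0,0,0,0,0,0,0,0,0,0,0,0,0,0]
}}

```text
time: 4.1
eef_pos: [577.1, -66.4, 114.3]
eef_rot: [-0.473, 0.405, 0.579, -0.526]
force: [-0.1, -0.5, 0.7]
gripper_width: 0.6
```

```bash
python3 - <<'E'
from h import *
where(); plan(tip(-52,-0.5,16),Rtool(A,1)); print(read_state()['gripper_width'])
snap('side','s4'); crop('s4',210,350,150,270,5,'c5')
E
```

```text
tips in gutter [-52.51   0.5   19.4 ] F gutter [-0.36  0.23  0.73] t 4.1
t 4.1 tcp [577.12 -66.42 114.28] F [-0.12 -0.48  0.68]
shift tool mm [ 0.52  3.4  -1.  ]
rotvec tool deg [ 0.01 -0.11 -0.04]  shift after rot [ 0.51  3.4  -1.  ]
0.5702285616740013
```

View pics/c5.png

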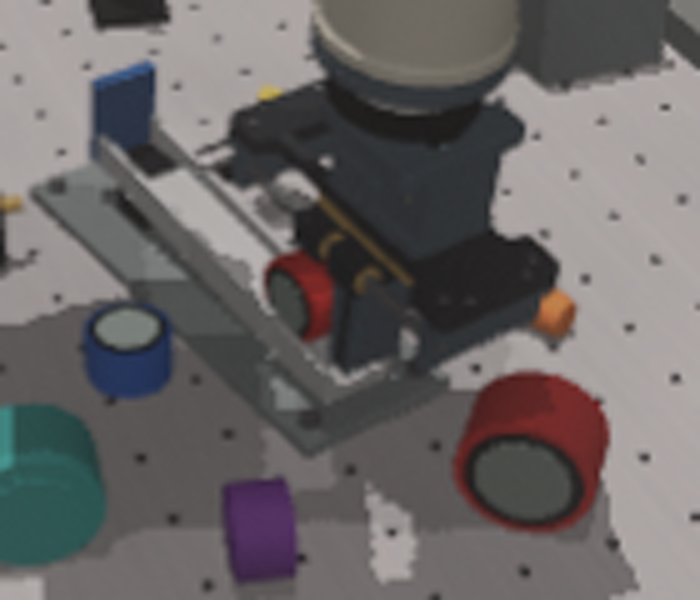

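Emit:
{"op": "arm_command", "data": {
  "rows": [0,0.002,0.003,-0.001,0,0,0,0,0.005,0,0,0,0,0,0,0.006,0,0,0,0,0,0,0.007,0,0,0,0,0,0,0.008,0,0,0,0,0,0,0.008,0,0,0,0,0,0,0.008,0,0,0,0,0,0,0.008,0,0,0,0,0,0,0.008,0,0,0,0,0]
}}

```text
time: 5.28
eef_pos: [563.9, -7.0, 117.6]
eef_rot: [-0.473, 0.405, 0.579, -0.526]
force: [0.8, -1.9, 0.5]
gripper_width: 0.6
```

```bash
python3 - <<'E'
from h import *
where()
snap('side','s5'); crop('s5',210,350,150,270,5,'c6')
snap('top','t5'); crop('t5',190,340,120,220,5,'c7')
where()
E
```

```text
tips in gutter [ 8.32 -0.17 15.3 ] F gutter [-2.   -0.33  0.77] t 5.275
tips in gutter [ 8.67 -0.05 15.25] F gutter [-0.53  0.42 -0.03] t 5.375
```

View pics/c6.png

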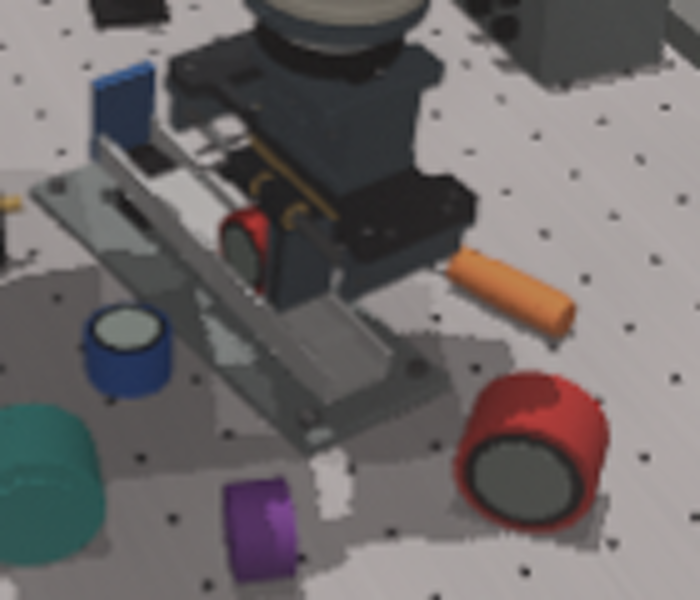

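Emit:
{"op": "arm_command", "data": {
  "rows": [0,0.006,0,0,0,0,0,0,0.008,0,0,0,0,0,0,0.008,0,0,0,0,0,0,0.008,0,0,0,0,0,0,0.008,0,0,0,0,0,0,0.008,0,0,0,0,0,0,0.008,0,-0.001,0,0,0,0,0.008,0,0,0,0,0,0,0.008,0,0,0,0,0,0,0.008,0,0,0,0,0]
}}

```text
time: 6.62
eef_pos: [547.3, 68.6, 127.1]
eef_rot: [-0.473, 0.405, 0.579, -0.526]
force: [0.6, -1.3, 0.7]
gripper_width: 0.6
```

Emit:
{"op": "arm_command", "data": {
  "rows": [0,0.006,0,0,0,0,0,0,0.005,0,0,0,0,0,0,0.004,0,0,0,0,0,0,0.004,0,0,0,0,0,0,0.004,0,0,0,0,0,0,0.004,0,0,0,0,0,0,0.004,0,0,0,0,0]
}}

```text
time: 7.5
eef_pos: [540.4, 98.3, 130.8]
eef_rot: [-0.473, 0.405, 0.579, -0.526]
force: [-0.7, 0.8, 0.5]
gripper_width: 0.5
```

```bash
python3 - <<'E'
from h import *
where()
snap('side','s6'); crop('s6',210,350,150,270,5,'c8')
snap('top','t6'); crop('t6',190,340,120,220,5,'c9')
snap('wrist','w6'); where()
E
```

```text
tips in gutter [117.03  -1.32  15.25] F gutter [1.01 0.53 0.42] t 7.5
tips in gutter [116.98  -1.35  15.25] F gutter [-1.34 -0.1   0.65] t 7.65
```

View pics/c8.png

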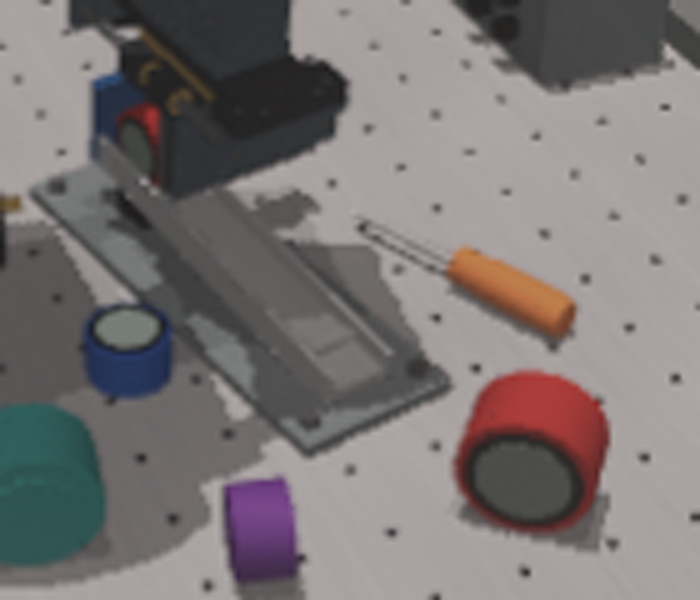

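View pics/w6.png

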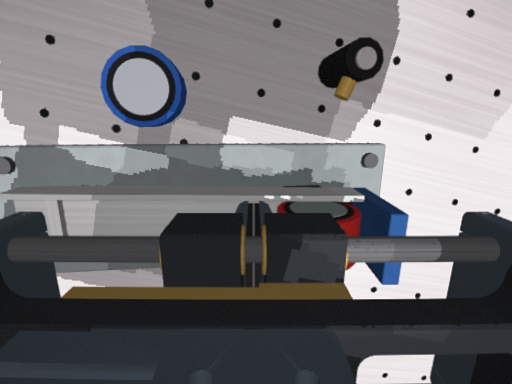

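Emit:
{"op": "arm_command", "data": {
  "rows": [0,0.003,0,0,0,0,0,0,0.003,0,0,0,0,0,0,0.002,0,0,0,0,0,0,0.001,0,0,0,0,0,0,0,0,0,0,0,0]
}}

```text
time: 8.28
eef_pos: [538.6, 107.1, 132.4]
eef_rot: [-0.473, 0.405, 0.579, -0.526]
force: [-0.6, 0.9, 8.9]
gripper_width: 0.4
```

```bash
python3 - <<'E'
from h import *
where()
snap('wrist','w7'); 
W,H,im,d=cloud('wrist','w7')
from scipy.optimize import least_squares
G=(W-O)@np.array(Rg(A)).T
h,s,v=H[...,0],H[...,1],H[...,2]
r=((h<8)|(h>172))&(s>150)&(G[...,0]>130)&(G[...,0]<195)&(abs(G[...,1])<16)&(G[...,2]>15)&(G[...,2]<60)
q=G[r]; print(len(q),np.percentile(q,[1,50,99],axis=0).round(1))
f=least_squares(lambda p:np.hypot(q[:,0]-p[0],q[:,2]-p[1])-25,[160,22],loss='soft_l1'); print('ring c',f.x)
E
```

```text
tips in gutter [126.07  -1.63  15.72] F gutter [2.08 0.39 8.72] t 8.275
476 [[138.4   3.   16.5]
 [177.2  14.4  37.3]
 [187.3  15.9  44.3]]
ring c [163.09239925  19.40460291]
```

View pics/w7.png

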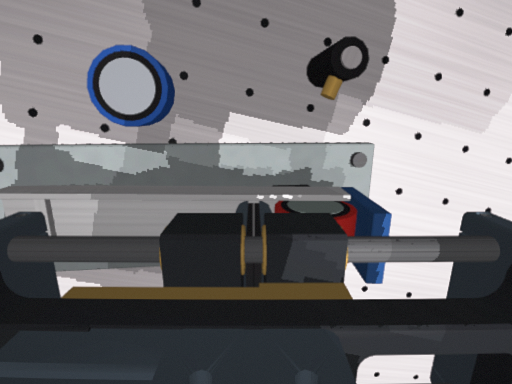

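Emit:
{"op": "arm_command", "data": {
  "rows": [0,-0.003,-0.001,0,0,0,0,0,-0.003,-0.003,0,0,0,0,0,-0.008,-0.005,0,0,0,0,0,-0.01,-0.02,0,0,0,0,0,-0.01,-0.04,0,0,0,0,0,0,-0.05,0,0,0,0,0,0,-0.02,0,0,0,0,0,0,0,0,0,0,0,0,0,0,0,0,0,0]
}}

```text
time: 9.45
eef_pos: [549.7, 57.3, 265.0]
eef_rot: [-0.473, 0.405, 0.579, -0.526]
force: [0.2, 0.2, -0.1]
gripper_width: 0.5
```

```bash
python3 - <<'E'
from h import *
where()
snap('wrist','w8'); 
W,H,im,d=cloud('wrist','w8')
from scipy.optimize import least_squares
G=(W-O)@np.array(Rg(A)).T
h,s,v=H[...,0],H[...,1],H[...,2]
r=((h<8)|(h>172))&(s>150)&(G[...,0]>130)&(G[...,0]<195)&(abs(G[...,1])<18)&(G[...,2]>15)&(G[...,2]<60)
q=G[r]; print(len(q),np.percentile(q,[1,50,99],axis=0).round(1))
f=least_squares(lambda p:np.hypot(q[:,0]-p[0],q[:,2]-p[1])-25,[160,22],loss='soft_l1'); print('ring c',f.x)
y=(h>20)&(h<35)&(s>150)&(G[...,2]>40)&(G[...,2]<54)&(abs(G[...,0]-134)<20)&(G[...,1]<-30)&(G[...,1]>-90)
print('yel',y.sum(),G[y].min(0) if y.any() else 0,G[y].max(0) if y.any() else 0)
snap('side','s8'); crop('s8',190,330,130,250,5,'c10')
E
```

```text
tips in gutter [ 91.61  -1.04 153.52] F gutter [ 0.14 -0.21 -0.13] t 9.45
1300 [[138.6 -13.3  21.1]
 [158.4   2.1  41.8]
 [187.3  15.9  46.2]]
ring c [163.07452805  19.99567283]
yel 0 0 0
```

View pics/w8.png

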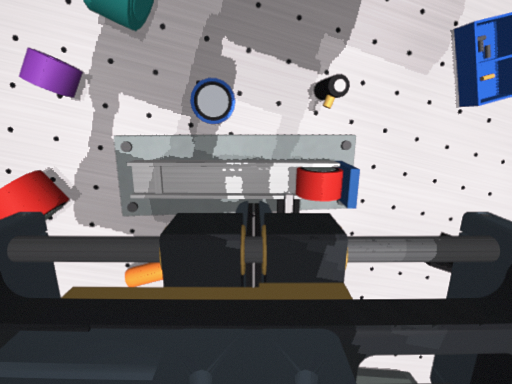

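View pics/c10.png

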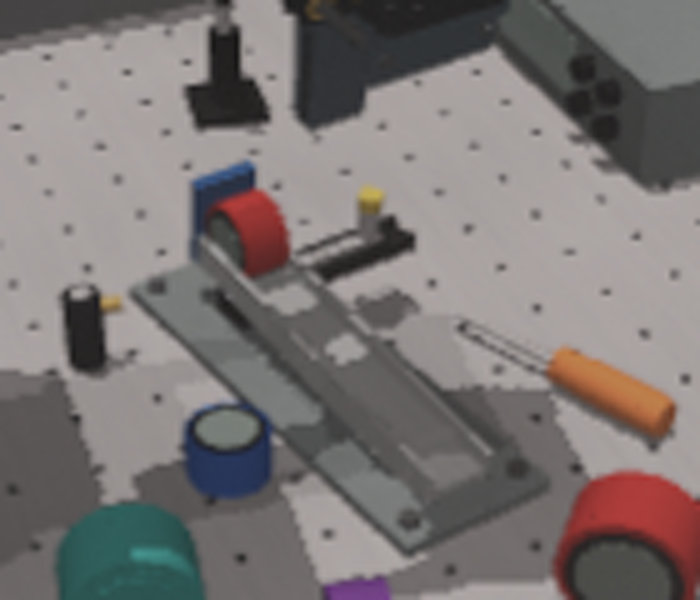

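Emit:
{"op": "arm_command", "data": {
  "rows": [0,0.01,0,-0.025,0,0,0,0,0.01,0,-0.025,0,0,0,0,0.01,0,-0.025,0,0,0,0,0.011,0.01,-0.025,0,0,0,0,0,0.04,0,0,0,0,0,0,0.04,0,0,0,0,0,0,0,0,0,0,0,0,0,0,0,0,0,0]
}}

```text
time: 10.55
eef_pos: [636.2, 130.3, 182.2]
eef_rot: [-0.473, 0.405, 0.579, -0.526]
force: [0.1, 0.2, -0.3]
gripper_width: 0.2
```

```bash
python3 - <<'E'
from h import *
where()
snap('wrist','w9'); 
W,H,im,d=cloud('wrist','w9')
G=(W-O)@np.array(Rg(A)).T
h,s,v=H[...,0],H[...,1],H[...,2]
y=(h>20)&(h<35)&(s>150)&(G[...,2]>40)&(G[...,2]<54)&(abs(G[...,0]-134)<20)&(G[...,1]<-30)&(G[...,1]>-90)
print('yel',y.sum(),G[y].min(0) if y.any() else 0,G[y].max(0) if y.any() else 0)
snap('side','s9'); crop('s9',190,330,100,220,5,'c11')
E
```

```text
tips in gutter [ 132.49 -101.92   65.1 ] F gutter [ 0.18 -0.15 -0.28] t 10.55
yel 431 [123.10411655 -74.271627    41.5482136 ] [138.74428763 -58.71902511  50.60945996]
```

View pics/w9.png

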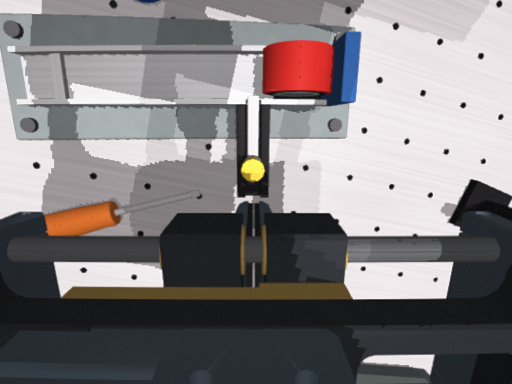

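View pics/c11.png

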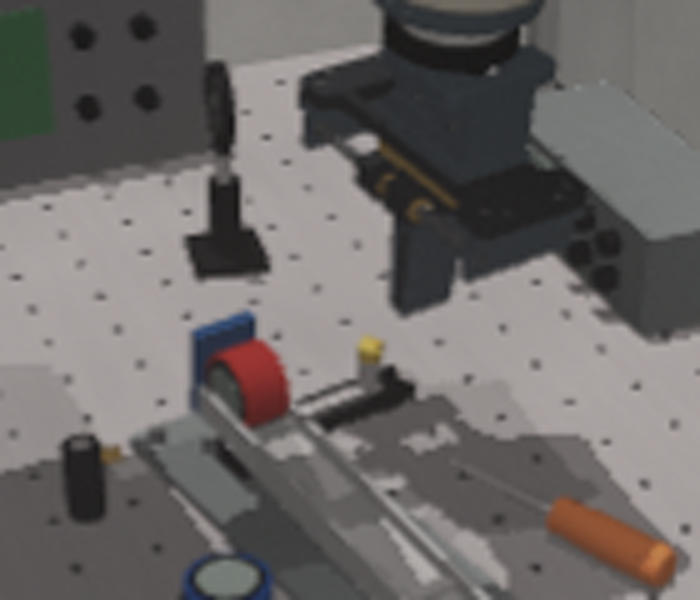

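```bash
python3 - <<'E'
from h import *
W,H,im,d=cloud('wrist','w9')
print(((W-O)@np.array(Rg(A)).T)[200,485],W[200,485])
W,H,im,d=cloud('top','top0')
G=(W-O)@np.array(Rg(A)).T
m=(W[...,2]>60)&(d>0)&(G[...,0]>195)&(G[...,0]<450)&(abs(G[...,1]+60)<120)
print(G[m].min(0),G[m].max(0),m.sum())
E
```

```text
[ 391.27775047 -121.21516988  -60.8310819 ] [590.63704196 408.99745799  11.3071063 ]
[ 195.28308308 -147.77575197  -10.69250485] [438.14154179  17.52837334  86.68131663] 142
```

Lens mount is at x≈390, clear of the gripper body (x<225). Descend beside the knob.

Emit:
{"op": "arm_command", "data": {
  "rows": [0,-0.001,0.015,0,0,0,0,0,0,0.02,0,0,0,0,0,0,0.005,0,0,0,0,0,0,0,0.005,0,0,0,0,0,0,0.003,0,0,0,0,0,0,0,0,0,0]
}}

```text
time: 11.4
eef_pos: [627.0, 132.3, 142.1]
eef_rot: [-0.473, 0.405, 0.579, -0.526]
force: [-0.6, 0.1, 0.5]
gripper_width: 0.5
```

```bash
python3 - <<'E'
from h import *
where()
E
```

```text
tips in gutter [131.56 -93.4   24.84] F gutter [0.24 0.54 0.45] t 11.4
```

Emit:
{"op": "arm_command", "data": {
  "rows": [0,0,0,0.003,0,0,0,0,0,0,0.003,0,0,0,0,0,0,0.003,0,0,0,0,0,0,0.003,0,0,0,0,0,0,0.003,0,0,0,0,0,0,0.003,0,0,0,0,0,0,0.003,0,0,0,0,0,0,0.003,0,0,0]
}}

```text
time: 12.4
eef_pos: [603.4, 126.9, 141.5]
eef_rot: [-0.473, 0.405, 0.579, -0.526]
force: [0.9, 0.6, 0.7]
gripper_width: 0.4
```

```bash
python3 - <<'E'
from h import *
where()
snap('wrist','w10')
E
```

```text
tips in gutter [131.65 -69.22  24.19] F gutter [ 0.45 -1.05  0.66] t 12.4
```

View pics/w10.png

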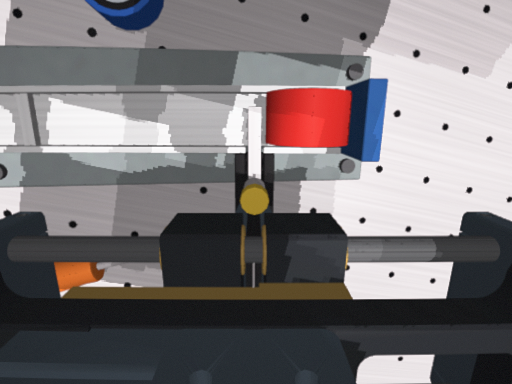

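The catch bar is moving across behind the ring (bar end at about (255,108)); knob at (255,197). Continue to the end of travel, watching the force.

Emit:
{"op": "arm_command", "data": {
  "rows": [0,0,0,0.002,0,0,0,0,0,0,0.002,0,0,0,0,0,0,0.001,0,0,0,0,0,0,0.001,0,0,0]
}}

```text
time: 12.95
eef_pos: [599.6, 125.9, 141.9]
eef_rot: [-0.472, 0.406, 0.58, -0.525]
force: [13.4, 6.1, -5.6]
gripper_width: 0.3
```

```bash
python3 - <<'E'
from h import *
where()
E
```

```text
tips in gutter [131.58 -65.31  24.65] F gutter [  2.2  -14.47  -5.87] t 12.95
```

Emit:
{"op": "arm_command", "data": {
  "rows": [0,0,0,0.001,0,0,0,0,0,0,0,0,0,0]
}}

```text
time: 13.2
eef_pos: [599.4, 125.8, 142.0]
eef_rot: [-0.472, 0.406, 0.581, -0.525]
force: [15.0, 6.8, -7.4]
gripper_width: 0.2
```

```bash
python3 - <<'E'
from h import *
where()
E
```

```text
tips in gutter [131.57 -65.11  24.77] F gutter [  2.24 -16.13  -7.74] t 13.2
```

Hard end stop (16 N, no further travel). Back off and check.

Emit:
{"op": "arm_command", "data": {
  "rows": [0,0,0,-0.004,0,0,0,0,0,0,-0.01,0,0,0,0,0,0,-0.015,0,0,0,0,0,-0.03,-0.01,0,0,0,0,0,-0.05,0,0,0,0,0,0,-0.05,0,0,0,0,0,0,0,0,0,0,0,0,0,0,0,0,0,0]
}}

```text
time: 14.2
eef_pos: [638.3, 118.7, 270.0]
eef_rot: [-0.473, 0.405, 0.579, -0.526]
force: [-0.3, -0.8, -0.4]
gripper_width: 0.6
```

```bash
python3 - <<'E'
from h import *
from scipy.optimize import least_squares
where()
snap('wrist','w11'); 
W,H,im,d=cloud('wrist','w11')
G=(W-O)@np.array(Rg(A)).T
h,s,v=H[...,0],H[...,1],H[...,2]
y=(h>20)&(h<35)&(s>150)&(G[...,2]>40)&(G[...,2]<54)&(abs(G[...,0]-134)<20)&(G[...,1]<-20)&(G[...,1]>-90)
print('yel',y.sum(),G[y].min(0) if y.any() else 0,G[y].max(0) if y.any() else 0)
r=((h<8)|(h>172))&(s>150)&(G[...,0]>130)&(G[...,0]<195)&(abs(G[...,1])<18)&(G[...,2]>15)&(G[...,2]<60)
q=G[r]
f=least_squares(lambda p:np.hypot(q[:,0]-p[0],q[:,2]-p[1])-25,[160,22],loss='soft_l1'); print('ring c',f.x)
snap('side','s11'); crop('s11',190,350,140,260,5,'c12')
E
```

```text
tips in gutter [ 131.51 -101.35  153.68] F gutter [-0.75  0.46 -0.36] t 14.2
yel 203 [123.77966266 -47.50106139  45.78015559] [139.22847943 -33.25414802  49.82199361]
ring c [162.97945426  19.73908082]
```

View pics/w11.png

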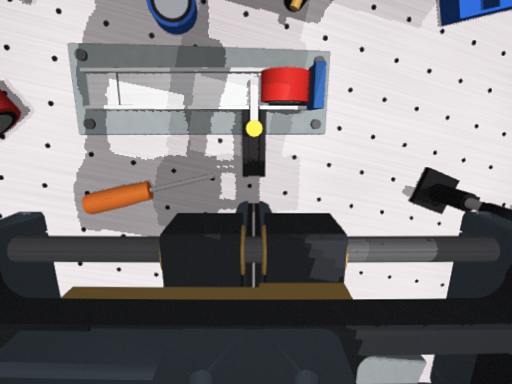

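View pics/c12.png

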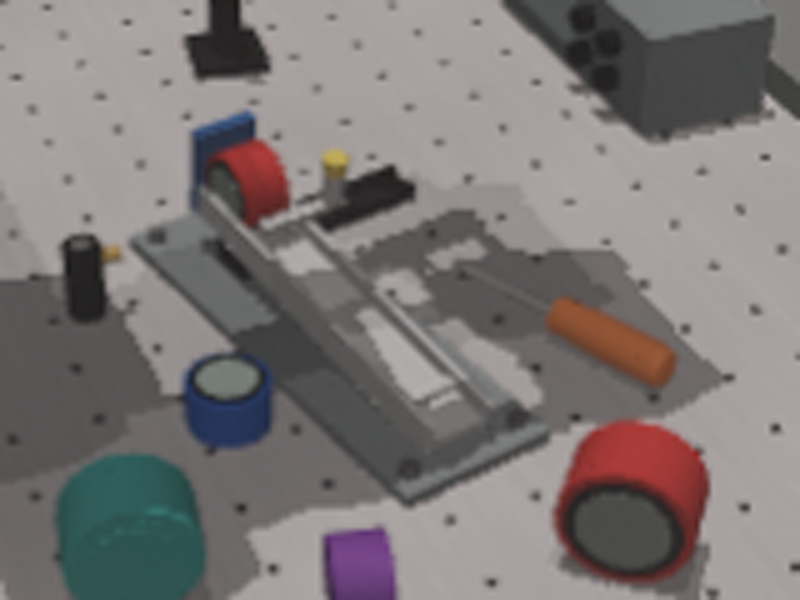

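```bash
python3 -c "
from rig import *
print(close_job())"
```

```text
the job is handed in; nothing more can be done
None
```

The red ring is in its seat against the blue stop, the catch is fully home behind it, and I handed the job in at about 14.3 s, with the arm clear and touching nothing.

- **Ring:** I pushed it up the gutter with closed fingertips. My last measurement put its centre at x ≈ 163.0, z ≈ 19.7 mm in the gutter's frame. The same fit read about 1.7 mm low in x and 0.8 mm low in z when the ring was at rest at the origin. That makes it about 164.7 / 20.5 mm, against 165 / 21 mm nominal. It stayed put after I withdrew the fingers.
- **Catch:** I pushed the knob until it reached a hard stop, with the force rising to about 16 N and no further travel. The knob was then measured at y ≈ -40.4 mm, against -40 mm expected. The bar shows across the gutter behind the ring.
- **Other objects:** the blue ring, post holder, driver, tray, lens mount and look-alikes looked unmoved where they showed in the last wrist and side pictures. I did not measure them, and the cleaner and laser module were not in those views.
- **Unexplained:** at the end of the ring push there was an upward force of about 9 N on the fingertips. I did not find its cause, and it was gone once I backed off.

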